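Four clicks up on the burnishing spindle, then start

ROBOT

A 7-joint arm with a two-finger parallel gripper is mounted at the origin on the work surface. World frame = base frame: x ahead of the robot, y to its left, z up, the work surface at z = 0. Lengths are in m, angles in rad, forces in N, time in s.
With the tool pointing down it reaches from about 0.425 to 0.925 m from the base axis. Payload 6.8 kg.
Tool frame: the origin (TCP) lies midway between the tips of the shut fingers; the grasp point (between the pads) lies 19 mm behind it; z points along the fingers, x is the direction in which the jaws open and shut, and the axes are right-handed (so a half turn about z gives the same grasp; the last joint's range is limited). The gripper opens to 85 mm and grips with 20 to 120 N. Pads are 22 mm wide; open, the fingers measure 114 mm over their backs; the gripper's body (76 mm by 85 mm) begins 54 mm behind the grasp point. The pads swing forward as they close: fully open they stand 13 mm farther back than shut.
Start: joints at [-1.252, 0.477, 0.022, 1.555, -0.011, 1.109, -0.083], TCP at [0.279, 0.614, 0.208] pointing down, gripper open.
Joint ranges: [-2.96, 2.96], [-0.34, 2.1], [-1.41, 1.46], [0.24, 2.44], [-1.37, 4.51], [0.17, 1.92], [-2.96, 2.96]. Speed limits (rad/s): [2.39, 2.39, 3.14, 3.14, 3.14, 3.14, 3.14].

INTERFACE

Orientations are given as a unit quaternion [w, x, y, z].
In Python, from station import bot, imaging, nets gives the robot as it stands. The module is installed in compiled form; this text tells all that it offers.
- The arm moves only by the tool apply_moves, never from a script. Its argument "moves" is text: rows parted by semicolons, each of 7 numbers parted by spaces: the gripper command: -1 is fully open, 1 is shut, values between are in proportion, then the shift along the tool's x, y, z normalised to -1 to 1, where 1 is 120 mm, then the turn, a rotation vector about the tool's x, y, z normalised to -1 to 1, where 1 is 4 degrees. In form: hand dx dy dz rx ry rz; .... A call has 1 to 12 rows; each row shifts and turns the commanded pose from where the row before left it, along the tool's axes as they then stand; what a row does not reach is not made up. A row lasts 1/12 s, in which the tool goes at most 41.7 mm and 7.16 degrees, less where a joint would pass 70% of its speed; a pose out of reach is approached as far as the arm can. A call with a number of a shift or a turn outside -1 to 1 is refused whole. A call with a gripper value outside its range is refused whole. The fingers move at their own pace and stop on an object; "force" is the grip in N (left out, the last holds). Time passes only in rows, so rows that do not move let the fingers close. It gives the time, the measured TCP pose, the force and the opening at its end, in the units of the state.
- bot.get_obs(): the state, without advancing time (a new reading comes with each control period).
- imaging.read_camera(name): name is "scene" or "top" or "wrist"; returns a dict with "image" (480x640x3 uint8, red, green, blue), "fx", "fy", "cx", "cy" (pixels), "dist_coeffs" ([k1, k2, p1, p2, k3] as OpenCV has them; the pictures are not rectified), "view" (4x4, takes a point from world to camera coordinates); the wrist camera has in their place "mount" (4x4, takes a point from camera to tool coordinates, whose origin is the TCP and whose axes are the tool frame's). Camera axes: x right, y down, z forward; pixel columns grow to the right and rows downward; lengths in m; the calibration is good to about 2 mm. A picture is of the moment at which its call begins: read the wrist's pose just before it. There is no depth.
- bot.hand_in(): hands the job in, once; it reports no verdict.
Trained networks look in a picture, given as the dict that the camera call returned (one of the last four; its "shot" number tells which), for a name from the list of things; names that differ only in an ending like _2 or _b are one class to them, and where a whole thing is asked for, a point or a joint stands for the part that bears it (a point fixed in the world has none). Each returns a list of dicts, best first, with "score" (0 to 1); they miss things now and then, are a little off and sometimes report something else, mostly with a low value. They report only what shows in the picture. A call takes as long as a camera call. They do not tell look-alikes from the thing itself.
- nets.spot_in(picture, name): "rect" ([left, top, right, bottom] in pixels, round what is visible of it).
- nets.outline_of(picture, name): "region" (480x640 bool, what is visible of it) and "rect" ([left, top, right, bottom] in pixels, round what is visible of it).
- nets.spot_point(picture, name): "location" ([column, row] in pixels: a listed point, or the origin of a listed thing).
The state is a dict: "t": time; "q": joint angles; "joint_vel": joint speeds; "joint_torque": joint torques, N m; "eef_pos": TCP position; "tool_rot": TCP orientation; "contact_force": force on the tool from outside, world axes, zero at the start; "torque": the same for the moment, N m; "gripper_width": opening from 0.0 (shut) to 1.0 (fully open).
Only numpy, scipy, OpenCV 4.12 (cv2) and the standard library are available. Lean on these libraries where they do the work, as an engineer would, in place of code of your own. Each camera call takes 0.05 s, during which the arm holds its last target.

TASK

The burnishing spindle is to run four steps faster and then be started: with a fingertip, gently push the upright peg of the click-stop dial on the round regulator so that the dial turns clockwise (seen from above) by exactly four clicks, never past the fourth, and leave it resting there. Then press the start button on the small square box fully down with a fingertip and let it come up again. Grip and lift nothing, and leave the things lying about where they are.

Things in the scene. Friction and masses are not known exactly. Their poses are not given: they have to be found in the camera images.
- dial_axis (a point): The dial is a bare aluminium disc, diameter 100 mm, on a fixed grey round housing (diameter 124 mm, top 40 mm above the table) with 12 tick marks, one per click, round its rim. This point is on the dial's vertical turning axis at the height of its flat top face, 60 mm above the table. z is up; x points from the axis to the peg and turns with the dial.
- peg_top (a point): Centre of the top end of the dial's steel peg: upright, diameter 12 mm, rising 32 mm above the dial's top face (top end 92 mm above the table), 38 mm from the dial's axis. It turns with the dial; the regulator may stand at any yaw, so the peg can start on any side.
- dial (a joint): Dial angle in rad: 0 at the start, growing clockwise seen from above. A click is 30 degrees (0.524 rad): the dial rests at whole multiples, resists up to half-way to the next (about 3 to 5 N of sideways push at the peg), then snaps on into it by itself, ahead of the finger; four clicks are 2.094 rad. It can be turned from -3 to +7 clicks and stays at the click where it is left.
- start_top (a point): Centre of the top face of the start button, a grey round push button (diameter 32 mm) in a black collar on top of a fixed grey box, 85 by 85 by 45 mm high. z is up.
- start (a joint): Travel of the start button in m: 0 up, 0.006 fully down. It is pressed straight down, takes about 5 N to reach the bottom, and springs back up by itself.
- canister_mid (a point): Bystander, to be left alone: dull pewter screw-top canister, diameter 72, height 88; point at its middle, half-way up (sizes in mm).
- camphor_disc_mid (a point): Bystander, to be left alone: pale camphor sample disc lying flat, diameter 68, thickness 12; point at its centre (sizes in mm).
- spatula_mid (a point): Bystander, to be left alone: polished horn spatula lying flat, 180 long, 28 at the blade, 6 thick; point near the middle of its length, x axis towards the blade (sizes in mm).
- bamboo_rod_mid (a point): Bystander, to be left alone: bamboo burnishing rod lying flat, 200 long, 14 thick, along its x axis; point at its middle (sizes in mm).
- saucer_mid (a point): Bystander, to be left alone: tea-brown glazed ceramic saucer, diameter 110, height 18; point on its axis, half-way up (sizes in mm).
- go_bowl_mid (a point): Bystander, to be left alone: turned wooden go bowl, open, diameter 104, height 75; point on its axis, half-way up (sizes in mm).
- sanding_block_mid (a point): Bystander, to be left alone: cork sanding block, 90 (x) by 55 (y) by 30 high; point at its centre (sizes in mm).
Things that resemble listed ones, but are neither listed nor needed, are in the scene too. What is shaped like the part that bears start_top but red is not meant. What is shaped like the part that bears dial_axis but purple is not meant.

How it is judged:
On the way, in this order (a step that is already met when the one before it is completed fails the run):
1. the dial rests at the fourth click, clockwise from where it began (value of joint dial between 1.93732 and 2.25147 rad and velocity of joint dial between -0.1 and 0.1 rad/s), for 0.2 s.
2. the start button is pressed fully down (value of joint start above 0.0045 m and value of joint dial between 1.93732 and 2.25147 rad), for 0.04 s.
At the end, for the whole second after the job is handed in: The dial rests within 0.3 click (9 degrees) of the fourth click clockwise from its start, the start button is up again (within 1.5 mm), and every other thing is within 20 mm of where it began (value of joint dial between 1.93732 and 2.25147 rad and velocity of joint dial between -0.05 and 0.05 rad/s and value of joint start below 0.0015 m and distance of each of canister_mid, camphor_disc_mid, spatula_mid, bamboo_rod_mid, saucer_mid, go_bowl_mid, sanding_block_mid from where it was at the start of the episode below 0.02 m); the robot touches nothing.
It fails at once if the dial is turned past the fourth click (more than half-way to the fifth) (value of joint dial above 2.38237 rad).
It fails at once if the dial is turned a click the wrong way (value of joint dial below -0.287979 rad).
It fails at once if the start button is pressed before the dial is at the fourth click (value of joint start above 0.003 m and (value of joint dial below 1.88496 rad or value of joint dial above 2.30383 rad)).
It fails at once if the dial is gripped or shoved with more than 22 N (contact force between the fingers and dial above 22 N).
It fails at once if one of the things lying about is pushed or lifted more than 20 mm (distance of any of canister_mid, camphor_disc_mid, spatula_mid, bamboo_rod_mid, saucer_mid, go_bowl_mid, sanding_block_mid from where it was at the start of the episode above 0.02 m).
It also fails if it takes over 54 s, if anything falls off the work surface, if the arm or the gripper's body presses on something with over 40 N, if the wrist force passes 120 N, or if a joint passes its speed limit or range.

## Working session

There is one attempt and no reset: what is moved stays moved. The work goes in short steps, Python scripts to look and compute and a tool call to move; the robot and the scene stay as the last step left them, time stands still between calls to the robot, and variables do not carry over. Pictures are saved under pics/ and viewed, and the job is handed in when it is done.

Besides the shell and the picture viewer there is one more tool, called after "Emit:" as name(argument=value, ...) on one line, values as JSON. apply_moves: Moves the arm, as the interface text tells. Scaled input: -1 to 1 covers 120 mm each way for a shift and 4 degrees each way for a turn. Its arguments: {"type":"object","properties":{"moves":{"type":"string"},"force":{"type":"number"}},"required":["moves"]}

```bash
mkdir -p pics
cat > h.py <<'E'
import numpy as np, cv2
from station import bot, imaging, nets
def save(p,n): cv2.imwrite('pics/'+n+'.png', cv2.cvtColor(p['image'],cv2.COLOR_RGB2BGR))
def K(p): return np.array([[p['fx'],0,p['cx']],[0,p['fy'],p['cy']],[0,0,1.]])
def plane(p,uv,z,view=None):
    V=np.array(p['view']) if view is None else view
    n=cv2.undistortPoints(np.array([[uv]],float),K(p),np.array(p['dist_coeffs'],float))[0,0]
    R=V[:3,:3];t=V[:3,3];c=-R.T@t;d=R.T@np.array([n[0],n[1],1]);return c+d*(z-c[2])/d[2]
def proj(p,X,view=None):
    V=np.array(p['view']) if view is None else view
    X=np.atleast_2d(np.array(X,float))
    return cv2.projectPoints(X,cv2.Rodrigues(V[:3,:3])[0],V[:3,3],K(p),np.array(p['dist_coeffs'],float))[0][:,0]
E
python3 - <<'E'
from h import *
o=bot.get_obs();print({k:np.round(v,3) for k,v in o.items()})
for c in ['top','scene']:
    p=imaging.read_camera(c);save(p,c+'0')
    for n,z in [('dial_axis',.06),('peg_top',.092),('start_top',None)]:
        for r in nets.spot_point(p,n)[:4]: print(c,n,np.round(r['location'],1),round(r['score'],2),np.round(plane(p,r['location'],z or .05),4))
    for n in ['canister_mid','go_bowl_mid','saucer_mid','camphor_disc_mid','spatula_mid','bamboo_rod_mid','sanding_block_mid']:
        for r in nets.spot_point(p,n)[:2]: print(c,n,np.round(r['location'],1),round(r['score'],2),np.round(plane(p,r['location'],.02),3))
E
```

```text
{'t': np.float64(0.0), 'q': array([-1.252,  0.478,  0.022,  1.556, -0.012,  1.109, -0.083]), 'joint_vel': array([-0.001,  0.   , -0.   ,  0.001, -0.   ,  0.001,  0.001]), 'joint_torque': array([-1.0000e-03, -5.9647e+01,  1.6080e+00, -2.8119e+01,  1.2000e-02,
        1.0000e-02,  0.0000e+00]), 'eef_pos': array([0.279, 0.614, 0.207]), 'tool_rot': array([ 0.001,  0.841,  0.541, -0.001]), 'contact_force': array([0.251, 0.117, 0.812]), 'torque': array([ 0.005,  0.005, -0.047]), 'gripper_width': np.float64(1.0)}
top dial_axis [162.7 307.2] 0.63 [0.4097 0.3703 0.06  ]
top dial_axis [308.5 327.2] 0.58 [0.3768 0.041  0.06  ]
top dial_axis [261.3 266.7] 0.56 [0.5074 0.1508 0.06  ]
top peg_top [248.7 284.5] 0.83 [0.4667 0.1723 0.092 ]
top peg_top [146.1 316.5] 0.69 [0.3894 0.396  0.092 ]
top peg_top [417.5 173.7] 0.24 [ 0.7201 -0.1896  0.092 ]
top start_top [434.5 225.9] 0.73 [ 0.6108 -0.2355  0.05  ]
top start_top [500.  208.1] 0.51 [ 0.6556 -0.3841  0.05  ]
top canister_mid [344.3 233.5] 0.71 [ 0.591 -0.033  0.02 ]
top go_bowl_mid [142.5 224.3] 0.8 [0.6   0.443 0.02 ]
top saucer_mid [266.6 17
[... 588 characters left out ...]
45.7] 0.59 [0.4033 0.3799 0.092 ]
scene peg_top [367.4 211.2] 0.4 [0.5323 0.1243 0.092 ]
scene start_top [204.7 361. ] 0.78 [ 0.6363 -0.3767  0.05  ]
scene start_top [259.3 306.1] 0.58 [ 0.586  -0.2177  0.05  ]
scene canister_mid [331.4 267.2] 0.95 [ 0.569 -0.012  0.02 ]
scene go_bowl_mid [477.6 196.5] 0.73 [0.606 0.437 0.02 ]
scene saucer_mid [308.3 247. ] 0.44 [ 0.483 -0.016  0.02 ]
scene camphor_disc_mid [309.7 245.6] 0.91 [ 0.481 -0.011  0.02 ]
scene spatula_mid [313.5 362.2] 0.98 [ 0.753 -0.198  0.02 ]
scene bamboo_rod_mid [302.1 216.2] 0.82 [0.385 0.036 0.02 ]
scene bamboo_rod_mid [156.4 326.7] 0.2 [ 0.476 -0.41   0.02 ]
scene sanding_block_mid [153.8 326.4] 0.57 [ 0.472 -0.414  0.02 ]
```

View pics/top0.png

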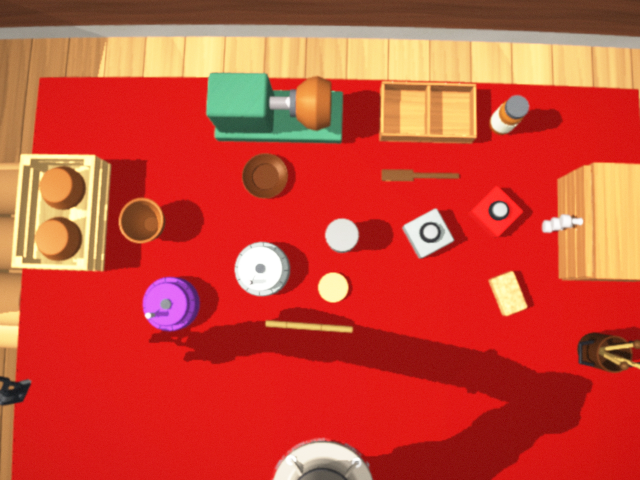

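View pics/scene0.png

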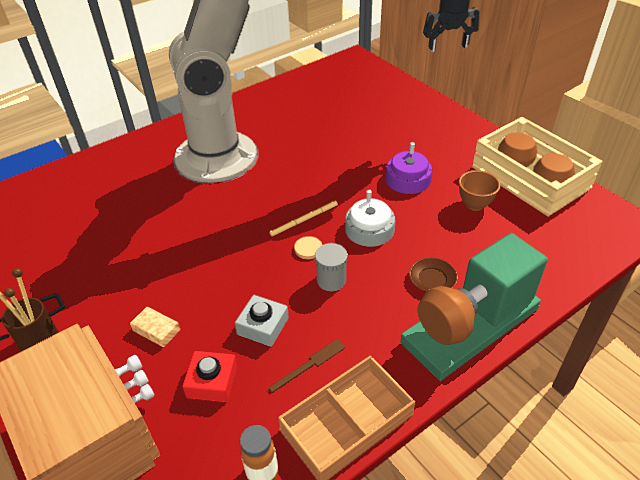

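The grey regulator is at about (261,268) in the top view, with its peg to the lower left at (249,284). The grey start box is at (430,232). The purple and red ones are decoys. I'll move near the dial and look with the wrist camera.

Emit:
apply_moves(moves="1 -0.22 0.22 0 0 0 0;1 -0.22 0.22 0 0 0 0;1 -0.22 0.22 0 0 0 0;1 -0.22 0.22 0 0 0 0;1 -0.22 0.22 0 0 0 0;1 -0.22 0.22 0 0 0 0;1 -0.22 0.22 0 0 0 0;1 -0.22 0.22 0 0 0 0;1 -0.22 0.22 0 0 0 0;1 -0.22 0.22 0 0 0 0;1 -0.22 0.22 0 0 0 0;1 -0.22 0.22 0 0 0 0")

```text
t: 2.1
eef_pos: [0.4371, 0.1933, 0.2081]
tool_rot: [-0.0, 0.841, 0.541, 0.0]
contact_force: [0.7, -0.1, 0.2]
gripper_width: -0.0
```

```bash
cat >> h.py <<'E'
from scipy.spatial.transform import Rotation as Ro
def toolT(o):
    T=np.eye(4);q=o['tool_rot'];T[:3,:3]=Ro.from_quat([q[1],q[2],q[3],q[0]]).as_matrix();T[:3,3]=o['eef_pos'];return T
def wview(p,o): return np.linalg.inv(toolT(o)@np.array(p['mount']))
def st():
    o=bot.get_obs();T=toolT(o);print('t',round(float(o['t']),2),'pos',np.round(o['eef_pos'],4),'xang',round(np.degrees(np.arctan2(T[1,0],T[0,0])),2),'tilt',np.round(T[:2,2],4),'F',np.round(o['contact_force'],2),'w',round(float(o['gripper_width']),3),'q1,7',np.round(o['q'][[0,6]],2));return o
def tri(obs):
    from scipy.optimize import least_squares
    f=lambda X:np.concatenate([proj(p,X,v)[0]-uv for p,v,uv in obs])
    r=least_squares(f,[.5,0,.06]);return r.x,np.abs(r.fun).max()
E
python3 - <<'E'
from h import *
o=st();p=imaging.read_camera('wrist');save(p,'w1');v=wview(p,o)
for n,z in [('dial_axis',.06),('peg_top',.092)]:
    for r in nets.spot_point(p,n)[:4]: print(n,np.round(r['location'],1),round(r['score'],2),np.round(plane(p,r['location'],z,v),4))
# triangulate others
t=imaging.read_camera('top');s=imaging.read_camera('scene')
for n in ['dial_axis','peg_top','start_top']:
    for a in nets.spot_point(t,n)[:3]:
        for b in nets.spot_point(s,n)[:3]:
            X,e=tri([(t,np.array(t['view']),a['location']),(s,np.array(s['view']),b['location'])])
            if e<6: print(n,np.round(a['location']),np.round(b['location']),np.round(X,4),round(e,1))
E
```

```text
t 2.1 pos [0.4371 0.1933 0.2081] xang 65.55 tilt [0.0007 0.0007] F [ 0.65 -0.13  0.22] w -0.0 q1,7 [-0.73  0.64]
dial_axis [309.  302.6] 0.7 [0.5053 0.1537 0.06  ]
dial_axis [514.  103.4] 0.67 [0.4196 0.3635 0.06  ]
peg_top [317.9 277.5] 0.83 [0.4748 0.1762 0.092 ]
peg_top [571.2  43.8] 0.68 [0.3944 0.3928 0.092 ]
dial_axis [259. 268.] [368. 212.] [0.5037 0.155  0.0528] 0.6
dial_axis [268. 179.] [410. 163.] [0.6573 0.1125 0.3128] 2.6
peg_top [247. 284.] [371. 191.] [0.4696 0.1805 0.0834] 2.4
start_top [500. 210.] [207. 363.] [ 0.6509 -0.3793  0.0639] 0.7
start_top [432. 231.] [260. 308.] [ 0.5982 -0.225   0.0628] 1.0
```

View pics/w1.png

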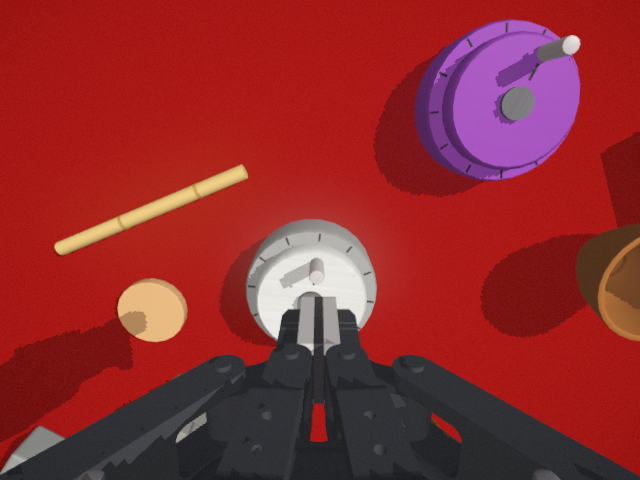

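The wrist view shows the grey dial, with its peg near (317,270). I'll zoom in.

Run:
```python
from h import *
im=cv2.imread('pics/w1.png');c=cv2.resize(im[205:355,230:400],None,fx=4.5,fy=4,interpolation=cv2.INTER_CUBIC)
o=bot.get_obs();p=imaging.read_camera('wrist');v=wview(p,o)
def circ(C,r,z): a=np.linspace(0,2*np.pi,73);return np.c_[C[0]+r*np.cos(a),C[1]+r*np.sin(a),0*a+z]
for C in [(0.506,0.155)]:
  for r,z,col in [(.05,.06,(255,0,0)),(.062,.04,(0,255,0)),(.062,.0,(0,255,255))]:
    q=proj(p,circ(C,r,z),v);q=((q-[230,205])*[4.5,4]).astype(np.int32);cv2.polylines(c,[q],True,col,1)
cv2.imwrite('pics/w1z.png',c)
```

```text
(no output)
```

View pics/w1z.png

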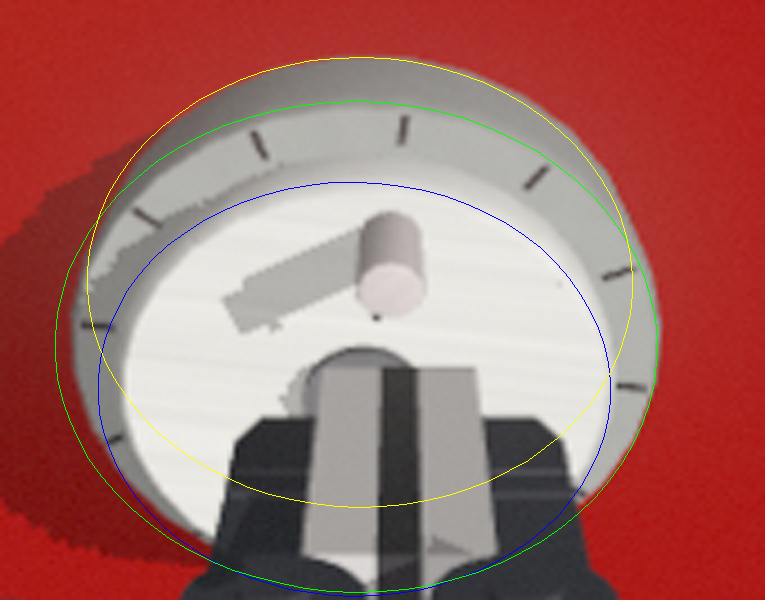

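Emit:
apply_moves(moves="1 0 0.3 0 0 0 0;1 0 0.3 0 0 0 0;1 0 0 0 0 0 0;1 0 0 0 0 0 0")

```text
t: 3.13
eef_pos: [0.5036, 0.164, 0.2075]
tool_rot: [0.0, 0.842, 0.54, -0.0]
contact_force: [-1.0, 1.0, 0.1]
gripper_width: -0.002
```

```bash
cat > fit.py <<'E'
from h import *
from scipy.optimize import least_squares
def circ(C,r,z): a=np.linspace(0,2*np.pi,73);return np.c_[C[0]+r*np.cos(a),C[1]+r*np.sin(a),0*a+z]
def fitsil(p,v,reg,C0):
    # match convex-hull silhouette of housing+dial via IoU-like edge distances
    cs,_=cv2.findContours(reg.astype(np.uint8),cv2.RETR_EXTERNAL,cv2.CHAIN_APPROX_NONE);k=max(cs,key=cv2.contourArea)[:,0].astype(float)
    def f(C):
        P=np.vstack([proj(p,circ(C,r,z),v) for r,z in [(.05,.06),(.062,.04),(.062,0)]]).astype(np.float32)
        h=cv2.convexHull(P)
        return np.array([cv2.pointPolygonTest(h,(float(a),float(b)),True) for a,b in k[::3]])
    r=least_squares(f,C0,loss='soft_l1',f_scale=1.,diff_step=1e-3);return r.x,np.median(np.abs(f(r.x)))
E
python3 - <<'E'
from fit import *
o=st();p=imaging.read_camera('wrist');save(p,'w2');v=wview(p,o)
for n,z in [('dial_axis',.06),('peg_top',.092)]:
    for r in nets.spot_point(p,n)[:4]: print(n,np.round(r['location'],1),round(r['score'],2),np.round(plane(p,r['location'],z,v),4))
C=None
for r in nets.outline_of(p,'dial_axis')[:3]:
    print(r['rect'],r['score'])
hsv=cv2.cvtColor(p['image'],cv2.COLOR_RGB2HSV)
m=((hsv[...,1]<60)&(hsv[...,2]>60)).astype(np.uint8)
for r in nets.outline_of(p,'dial_axis')[:2]:
    print(fitsil(p,v,r['region'],[.505,.157]))
E
```

```text
t 3.13 pos [0.5036 0.164  0.2075] xang 65.37 tilt [ 0.0003 -0.0007] F [-1.03  1.03  0.07] w -0.002 q1,7 [-0.65  0.78]
dial_axis [310.2 223.4] 0.65 [0.5068 0.1554 0.06  ]
peg_top [314.8 185.2] 0.9 [0.4752 0.1745 0.092 ]
[447.5, 0.0, 593.5, 74.8] 0.71
[250.6, 162.3, 369.5, 279.4] 0.59
(array([0.47503467, 0.34175552]), np.float64(15.635940932429271))
(array([0.52244052, 0.14636433]), np.float64(9.751674611350767))
```

View pics/w2.png

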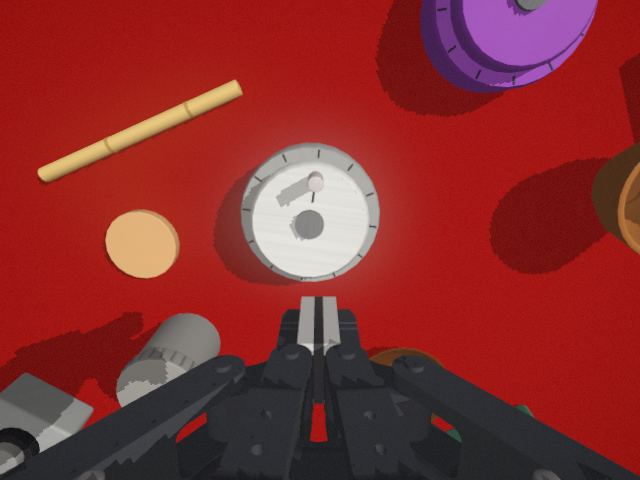

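Run:
```python
from fit import *
o=st();p=imaging.read_camera('wrist');v=wview(p,o)
from scipy.spatial.distance import cdist
gray=p['image'].astype(float)
hsv=cv2.cvtColor(p['image'],cv2.COLOR_RGB2HSV)
# housing silhouette: low-saturation blob around (310,215)
m=((hsv[...,1]<110)&(hsv[...,2]>70)).astype(np.uint8);m[288:]=0;m[:,:235]=0;m[:,390:]=0;m[:135]=0
n,l,s,_=cv2.connectedComponentsWithStats(m);i=1+np.argmax(s[1:,4]);print(s[i])
print('sil',fitsil(p,v,l==i,[.505,.157]))
C,_=fitsil(p,v,l==i,[.505,.157])
im=cv2.cvtColor(p['image'],cv2.COLOR_RGB2BGR);c=cv2.resize(im[130:290,230:390],None,fx=3.75,fy=3.75,interpolation=cv2.INTER_CUBIC)
for r,z,col in [(.05,.06,(255,0,0)),(.062,.04,(0,255,0)),(.062,.0,(0,255,255))]:
    q=proj(p,circ(C,r,z),v);q=((q-[230,130])*3.75).astype(np.int32);cv2.polylines(c,[q],True,col,1)
for X in [[*C,.06],[*plane(p,(315.5,184),.092,v)]]:
    q=((proj(p,X,v)[0]-[230,130])*3.75).astype(int);cv2.circle(c,tuple(map(int,q)),3,(0,0,255),-1)
cv2.imwrite('pics/w2z.png',c)
print(plane(p,(315.5,184),.092,v)); print('line pt',plane(p,(313,198),.06,v), 'hub',plane(p,(309.5,224),.065,v))
```

```text
t 3.38 pos [0.5013 0.1659 0.2077] xang 65.64 tilt [-0.0005  0.0004] F [-0.65 -0.34 -0.72] w 0.0 q1,7 [-0.65  0.78]
[  239   146   140   139 15081]
sil (array([0.50618164, 0.15486897]), np.float64(1.677109915160694))
[0.47222415 0.17725169 0.092     ]
line pt [0.48616557 0.16846432 0.06      ] hub [0.50353303 0.15744943 0.065     ]
```

View pics/w2z.png

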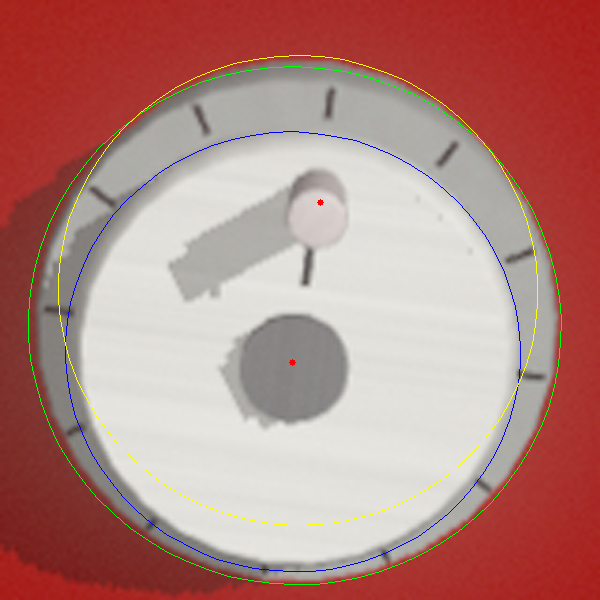

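Grey dial: axis at about (0.5055,0.1565) and peg direction about 149°, from the hub at (309,224) and the peg top at (314,188). I'll stand off behind the peg and descend.

Emit:
apply_moves(moves="1 -0.175 -0.15 0 0 0 0;1 -0.175 -0.15 0 0 0 0;1 0 0 0 0 0 1;1 0 0 0 0 0 0.6;1 0 0 0.27 0 0 0;1 0 0 0.27 0 0 0;1 0 0 0.27 0 0 0;1 0 0 0.27 0 0 0;1 0 0 0 0 0 0;1 0 0 0 0 0 0")

```text
t: 4.27
eef_pos: [0.4507, 0.1416, 0.0775]
tool_rot: [-0.0, 0.87, 0.494, -0.002]
contact_force: [0.3, -0.1, 0.9]
gripper_width: -0.001
```

```bash
cat > look.py <<'E'
from h import *
import sys
n=sys.argv[1]
o=st();p=imaging.read_camera('wrist');v=wview(p,o)
t=imaging.read_camera('top');s=imaging.read_camera('scene')
a=p['image'];b=cv2.resize(s['image'][150:260,310:430],(480,440),interpolation=cv2.INTER_CUBIC);c=cv2.resize(t['image'][220:320,210:310],(440,440),interpolation=cv2.INTER_CUBIC)
a=cv2.resize(a[120:480],(640,360))
out=np.zeros((600,800,3),np.uint8);aa=cv2.resize(p['image'][150:450,150:490],(400,353));out[:353,:400]=aa
out[:400,400:]=cv2.resize(b,(400,400));out[353:,:247]=cv2.resize(c,(247,247))
cv2.imwrite('pics/'+n+'.png',out[...,::-1])
for pic,vv,w in [(p,v,'wrist'),(t,None,'top')]:
    for r in nets.spot_point(pic,'peg_top')[:2]:
        X=plane(pic,r['location'],.092,vv)
        d=X[:2]-[.5055,.1565]; print(w,np.round(r['location'],1),round(r['score'],2),np.round(X,4),'ang',round(np.degrees(np.arctan2(d[1],d[0])),1),'r',round(float(np.hypot(*d)),4))
E
python3 look.py l1
```

```text
t 4.27 pos [0.4507 0.1416 0.0775] xang 59.18 tilt [-0.0032 -0.0016] F [ 0.27 -0.11  0.86] w -0.001 q1,7 [-0.63  0.72]
wrist [413.7 312.9] 0.56 [0.4748 0.175  0.092 ] ang 148.9 r 0.0358
top [147.5 313.2] 0.91 [0.3967 0.3932 0.092 ] ang 114.7 r 0.2605
```

View pics/l1.png

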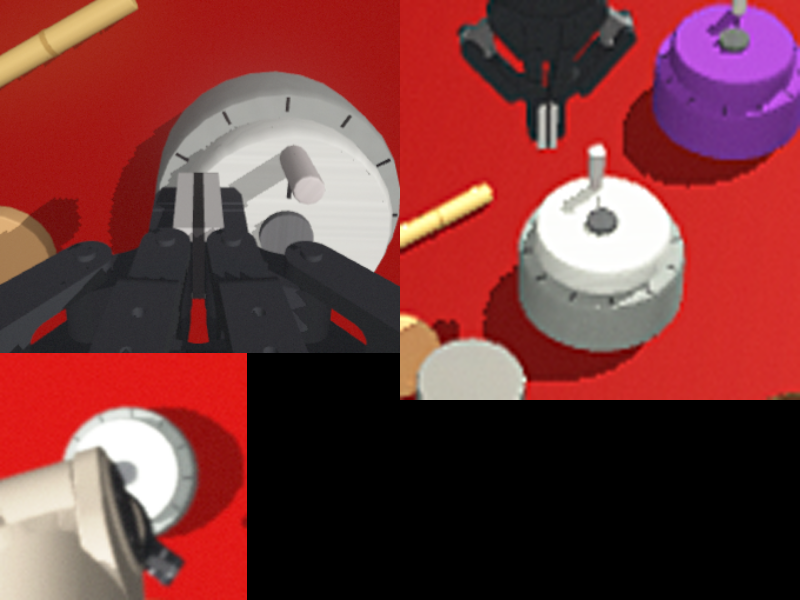

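Emit:
apply_moves(moves="1 0.0375 0 0.04 0 0 0;1 0.0375 0 0 0 0 0;1 0.0375 0 0 0 0 0;1 0.0375 0 0 0 0 0;1 0.0112 -0.0065 0 0 0 0.5;1 0.0112 -0.0065 0 0 0 0.5;1 0.0112 -0.0065 0 0 0 0.5;1 0.0112 -0.0065 0 0 0 0.5;1 0.0112 -0.0065 0 0 0 0.5;1 0.0112 -0.0065 0 0 0 0.5;1 0 0 0 0 0 0")

```text
t: 5.43
eef_pos: [0.4625, 0.1673, 0.0733]
tool_rot: [-0.0, 0.917, 0.4, 0.0]
contact_force: [1.2, -0.6, -1.2]
gripper_width: -0.001
```

```bash
python3 look.py l2
```

```text
t 5.43 pos [0.4625 0.1673 0.0733] xang 47.12 tilt [0.0002 0.0001] F [ 1.23 -0.64 -1.23] w -0.001 q1,7 [-0.7  0.5]
wrist [350.7 318.2] 0.64 [0.4748 0.175  0.092 ] ang 148.9 r 0.0359
top [148.6 314.1] 0.8 [0.3949 0.3907 0.092 ] ang 115.3 r 0.259
top [248.4 282.7] 0.64 [0.4706 0.1731 0.092 ] ang 154.6 r 0.0387
```

View pics/l2.png

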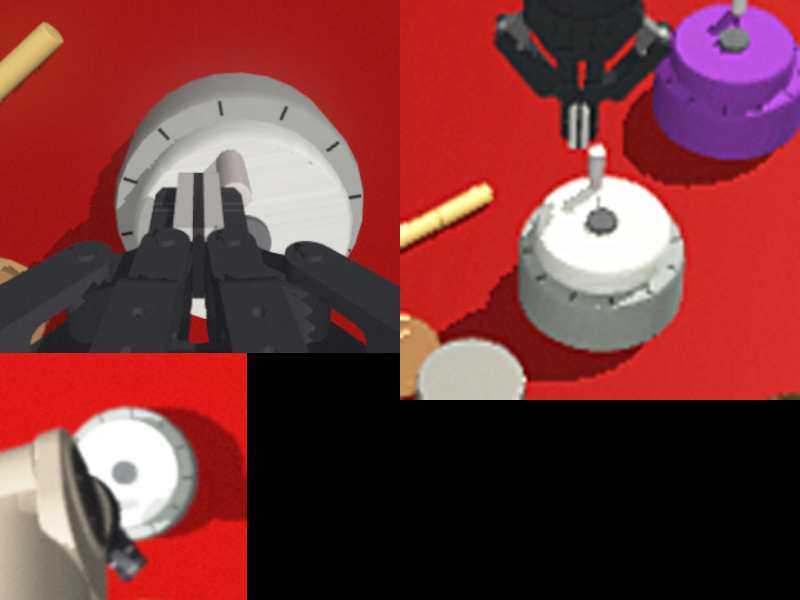

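Emit:
apply_moves(moves="1 0.0112 -0.0065 0 0 0 0.5;1 0.0112 -0.0065 0 0 0 0.5;1 0.0112 -0.0065 0 0 0 0.5;1 0.0112 -0.0065 0 0 0 0.5;1 0.0112 -0.0065 0 0 0 0.5;1 0.0112 -0.0065 0 0 0 0.5;1 0.0112 -0.0065 0 0 0 0.5;1 0.0112 -0.0065 0 0 0 0.5;1 0.0112 -0.0065 0 0 0 0.5;1 0.0112 -0.0065 0 0 0 0.5;1 0 0 0 0 0 0")

```text
t: 6.6
eef_pos: [0.468, 0.1811, 0.0733]
tool_rot: [-0.0, 0.972, 0.234, 0.0]
contact_force: [0.3, 0.3, 0.6]
gripper_width: -0.003
```

```bash
python3 look.py l3
```

```text
t 6.6 pos [0.468  0.1811 0.0733] xang 27.11 tilt [0.0001 0.0001] F [0.34 0.32 0.55] w -0.003 q1,7 [-0.79  0.19]
top [248.1 284.4] 0.83 [0.4669 0.1736 0.092 ] ang 156.2 r 0.0422
top [146.9 312.3] 0.74 [0.3986 0.3947 0.092 ] ang 114.2 r 0.2611
```

View pics/l3.png

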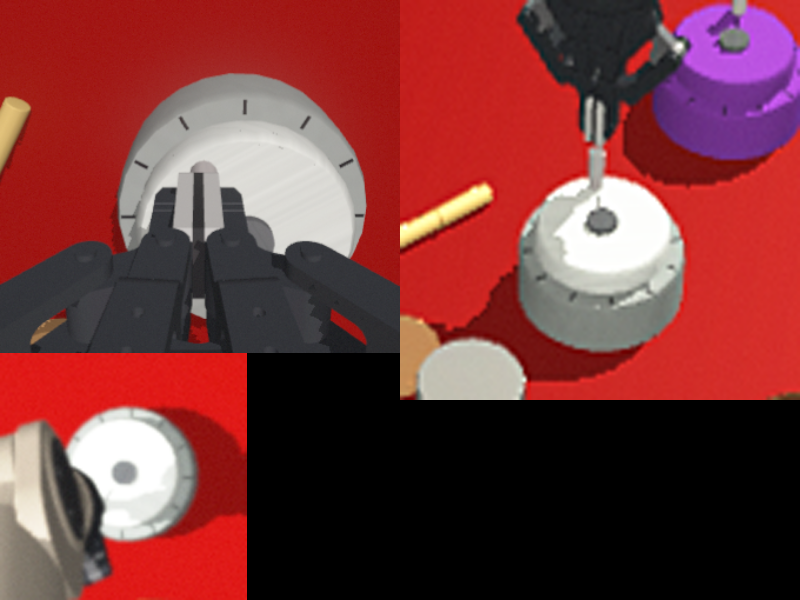

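Run:
```python
from h import *
o=st();p=imaging.read_camera('wrist');v=wview(p,o);s=imaging.read_camera('scene');t=imaging.read_camera('top')
print(np.round(p['mount'],3))
T=toolT(o)
print('tcp wrist',proj(p,T[:3,3],v),'scene',proj(s,T[:3,3]))
A=np.array([.5055,.1565])
for P in [(.4748,.175),(.4725,.1765)]:
    for z in(.06,.073,.092): print(P,z,'wrist',proj(p,[*P,z],v),'scene',proj(s,[*P,z]))
a=cv2.resize(p['image'][230:390,220:420],(800,640//1),interpolation=cv2.INTER_CUBIC)[:600]
b=cv2.resize(s['image'][150:250,320:440],(720,600),interpolation=cv2.INTER_CUBIC)
cv2.imwrite('pics/a3.png',a[...,::-1]);cv2.imwrite('pics/b3.png',b[...,::-1])
```

```text
t 6.85 pos [0.4679 0.1807 0.0733] xang 27.18 tilt [-0.0001  0.    ] F [ 0.47 -0.29  0.25] w 0.005 q1,7 [-0.79  0.19]
[[ 1.    -0.001  0.     0.001]
 [ 0.001  0.955  0.298 -0.076]
 [-0.    -0.298  0.955 -0.166]
 [ 0.     0.     0.     1.   ]]
tcp wrist [[316.71312588 291.67845757]] scene [[367.94815622 193.67334562]]
(0.4748, 0.175) 0.06 wrist [[323.96250288 295.73984873]] scene [[367.79557254 200.10682198]]
(0.4748, 0.175) 0.073 wrist [[324.35713721 307.66651541]] scene [[367.96506785 196.13633869]]
(0.4748, 0.175) 0.092 wrist [[325.04088869 328.32667412]] scene [[368.21682272 190.24256667]]
(0.4725, 0.1765) 0.06 wrist [[321.24074164 291.35196827]] scene [[367.66497934 199.38493504]]
(0.4725, 0.1765) 0.073 wrist [[321.4518035  303.02593619]] scene [[367.83345083 195.41507496]]
(0.4725, 0.1765) 0.092 wrist [[321.81772501 323.26132536]] scene [[368.08368061 189.52233877]]
```

View pics/a3.png

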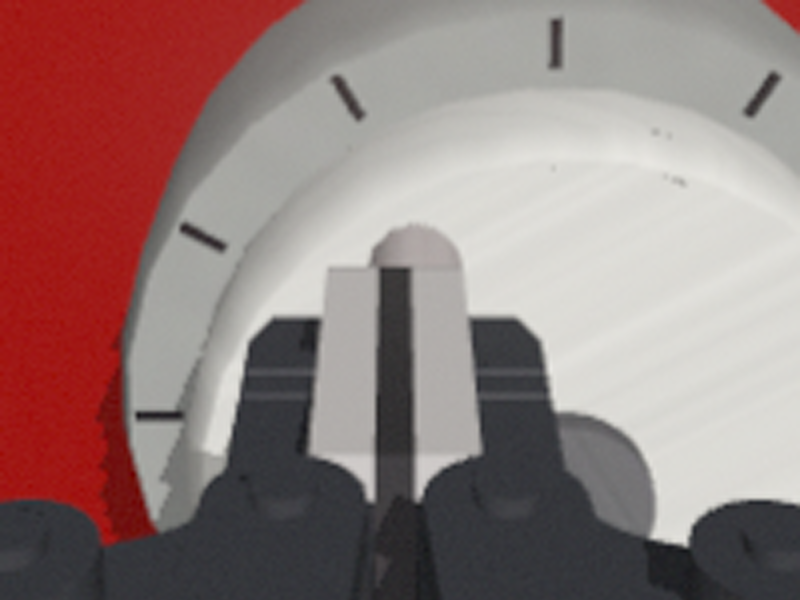

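View pics/b3.png

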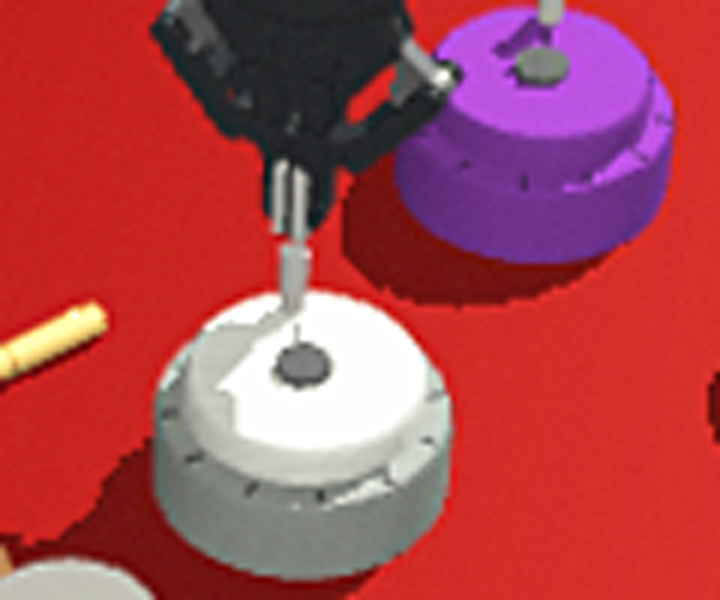

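Run:
```python
from h import *
s=imaging.read_camera('scene')
for P,obs in [((.4507,.1416,.0775),(354.1,190.4)),((.4625,.1673,.0733),(363.4,190.4)),((.4679,.1807,.0733),(368.3,190))]:
    print(obs,[np.round(proj(s,np.array(P)+[0,0,d])[0],1) for d in (0,.01,.02)])
o=bot.get_obs();print(o['eef_pos'])
for n,sl in [('l1',0)]:
    im=cv2.imread('pics/l1.png')[60:220,500:660];cv2.imwrite('pics/l1s.png',cv2.resize(im,(600,600),interpolation=cv2.INTER_CUBIC))
```

```text
(354.1, 190.4) [array([351.4, 195.2]), array([351.4, 192.1]), array([351.5, 189. ])]
(363.4, 190.4) [array([362.4, 194.8]), array([362.5, 191.7]), array([362.6, 188.6])]
(368.3, 190) [array([367.9, 193.7]), array([368.1, 190.6]), array([368.2, 187.5])]
[0.46793289 0.18079645 0.07332185]
```

View pics/l1s.png

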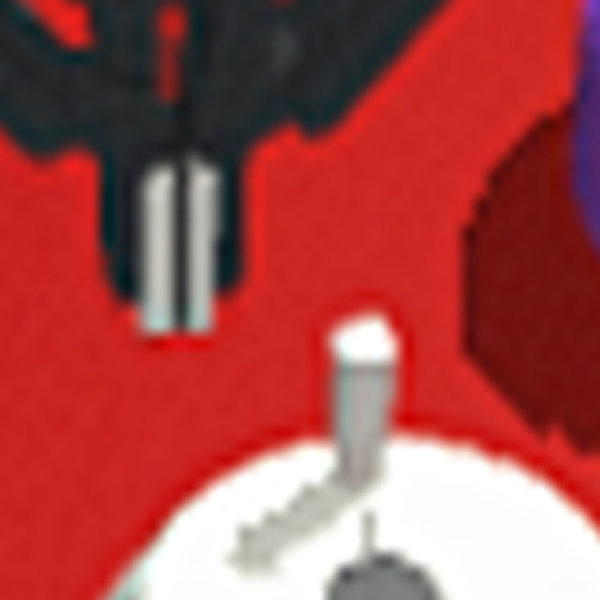

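Run:
```python
from h import *
from scipy.optimize import least_squares
s=imaging.read_camera('scene');o=bot.get_obs();p=imaging.read_camera('wrist');v=wview(p,o);T=toolT(o)
a=np.radians(59.18);T1=np.eye(4);T1[:3,:3]=np.array([[np.cos(a),np.sin(a),0],[np.sin(a),-np.cos(a),0],[0,0,-1]]);T1[:3,3]=[.4507,.1416,.0775]
pt=lambda T,q:(T@np.array([*q,1]))[:3]
for w in (0,.004,.007,.011):
  for h in (0,.01,.015,.02,.025):
    print(w,h,'wrist row',round(proj(p,pt(T,(0,-w,-h)),v)[0][1],1),'(297) scene',np.round(proj(s,pt(T1,(0,w,-h)))[0],1),'(354,190.7)')
print(proj(s,[.4748,.175,.092]),proj(s,[.4725,.1765,.092]))
```

```text
0 0 wrist row 291.7 (297) scene [351.4 195.2] (354,190.7)
0 0.01 wrist row 301.3 (297) scene [351.4 192.1] (354,190.7)
0 0.015 wrist row 306.5 (297) scene [351.4 190.6] (354,190.7)
0 0.02 wrist row 312.0 (297) scene [351.5 189. ] (354,190.7)
0 0.025 wrist row 317.9 (297) scene [351.5 187.4] (354,190.7)
0.004 0 wrist row 283.6 (297) scene [351.6 196.3] (354,190.7)
0.004 0.01 wrist row 292.9 (297) scene [351.6 193.2] (354,190.7)
0.004 0.015 wrist row 297.9 (297) scene [351.7 191.6] (354,190.7)
0.004 0.02 wrist row 303.2 (297) scene [351.7 190. ] (354,190.7)
0.004 0.025 wrist row 308.8 (297) scene [351.7 188.5] (354,190.7)
0.007 0 wrist row 277.6 (297) scene [351.8 197.1] (354,190.7)
0.007 0.01 wrist row 286.5 (297) scene [351.8 194. ] (354,190.7)
0.007 0.015 wrist row 291.3 (297) scene [351.8 192.4] (354,190.7)
0.007 0.02 wrist row 296.5 (297) scene [351.9 190.8] (354,190.7)
0.007 0.025 wrist row 301.9 (297) scene [351.9 189.3] (354,190.7)
0.011 0 wrist row 269.3 (297) scene [352.  198.1] (354,190.7)
0.011 0.01 wrist row 277.9 (297) scene [352. 195.] (354,190.7)
0.011 0.015 wrist row 282.5 (297) scene [352.1 193.5] (354,190.7)
0.011 0.02 wrist row 287.4 (297) scene [352.1 191.9] (354,190.7)
0.011 0.025 wrist row 292.6 (297) scene [352.1 190.3] (354,190.7)
[[368.21682272 190.24256667]] [[368.08368061 189.52233877]]
```

The two cameras agree that the real tips sit about 20 mm behind the reported TCP, so the finger passed over the peg. I'll back off and go lower.

Emit:
apply_moves(moves="1 0 0 -0.05 0 0 0;1 -0.0216 0.0141 0 0 0 -1;1 -0.0216 0.0141 0 0 0 -1;1 -0.0216 0.0141 0 0 0 -1;1 -0.0216 0.0141 0 0 0 -1;1 -0.0216 0.0141 0 0 0 -1;1 -0.0216 0.0141 0 0 0 -1;1 -0.0216 0.0141 0 0 0 -1;1 -0.0216 0.0141 0 0 0 -1;1 0 0 0.1 0 0 0;1 0 0 0.05 0 0 0;1 0 0 0 0 0 0")

```text
t: 8.15
eef_pos: [0.4605, 0.157, 0.0605]
tool_rot: [-0.0, 0.87, 0.493, -0.001]
contact_force: [-0.5, 0.1, 0.1]
gripper_width: 0.004
```

```bash
python3 look.py l4
```

```text
t 8.15 pos [0.4605 0.157  0.0605] xang 59.13 tilt [-0.0018 -0.0009] F [-0.54  0.09  0.06] w 0.004 q1,7 [-0.64  0.71]
wrist [374.4 331.8] 0.69 [0.4742 0.1744 0.092 ] ang 150.2 r 0.0361
top [147.3 312.9] 0.65 [0.3974 0.3937 0.092 ] ang 114.5 r 0.2607
top [249.8 284.3] 0.56 [0.4672 0.1699 0.092 ] ang 160.8 r 0.0406
```

View pics/l4.png

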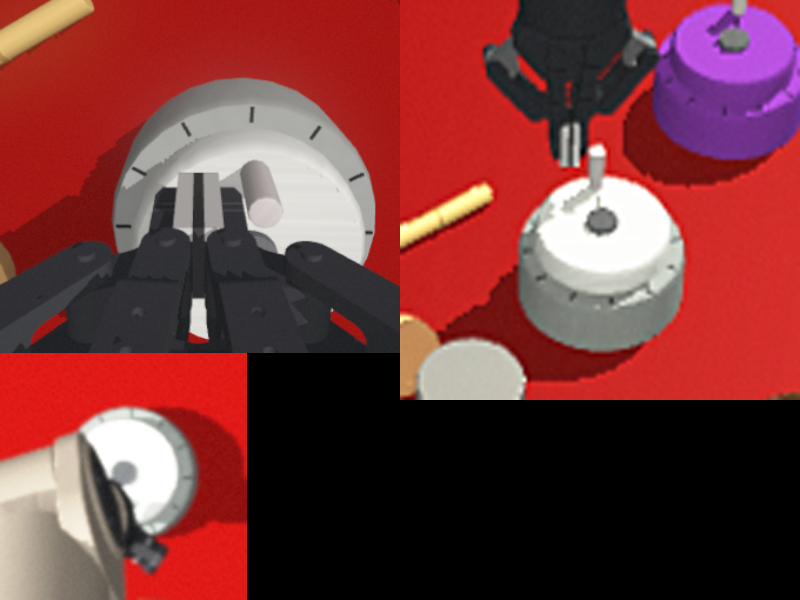

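Emit:
apply_moves(moves="1 0 0 0.02 0 0 0;1 0 0 0.02 0 0 0;1 0 0 0 0 0 0")

```text
t: 8.65
eef_pos: [0.461, 0.1573, 0.0561]
tool_rot: [-0.0, 0.87, 0.494, -0.0]
contact_force: [0.2, -0.0, 0.5]
gripper_width: -0.002
```

Emit:
apply_moves(moves="1 0 0 0.015 0 0 0;1 0 0 0.015 0 0 0;1 0 0 0 0 0 0")

```text
t: 8.9
eef_pos: [0.4611, 0.1573, 0.0525]
tool_rot: [-0.0, 0.87, 0.494, -0.0]
contact_force: [-0.4, 1.4, -0.5]
gripper_width: 0.003
```

Emit:
apply_moves(moves="1 0.0112 -0.0065 0 0 0 0.5;1 0.0112 -0.0065 0 0 0 0.5;1 0.0112 -0.0065 0 0 0 0.5;1 0.0112 -0.0065 0 0 0 0.5;1 0.0112 -0.0065 0 0 0 0.5;1 0.0112 -0.0065 0 0 0 0.5;1 0 0 0 0 0 0")

```text
t: 9.48
eef_pos: [0.4618, 0.1657, 0.0527]
tool_rot: [0.0, 0.917, 0.399, -0.001]
contact_force: [-0.7, -3.2, 1.7]
gripper_width: 0.002
```

```bash
python3 look.py l5
```

```text
t 9.48 pos [0.4618 0.1657 0.0527] xang 47.04 tilt [-0.001  -0.0013] F [-0.67 -3.21  1.68] w 0.002 q1,7 [-0.7   0.53]
wrist [372.6 340.6] 0.97 [0.477  0.1794 0.092 ] ang 141.2 r 0.0365
top [243.8 280.7] 0.77 [0.4746 0.1833 0.092 ] ang 139.1 r 0.0409
top [149.2 315.3] 0.65 [0.3923 0.3892 0.092 ] ang 115.9 r 0.2588
```

View pics/l5.png

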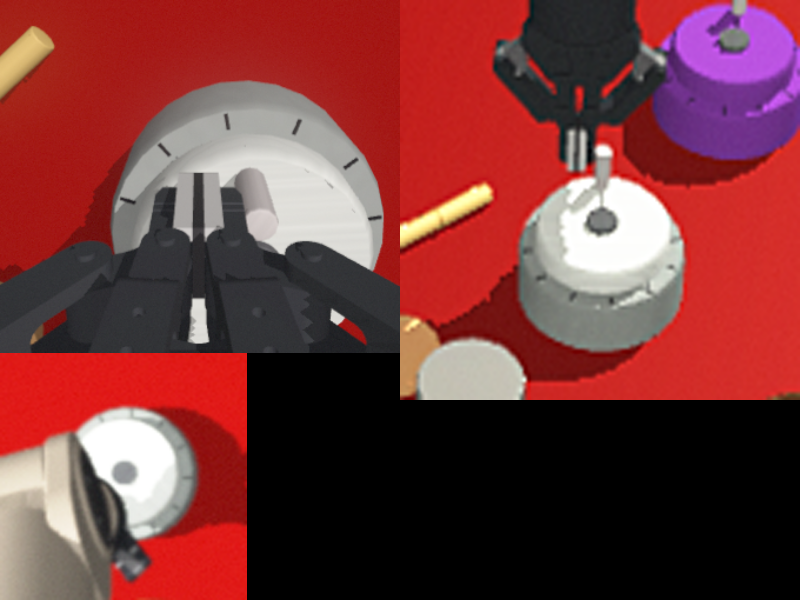

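Contact made: the dial is about 9° round at 3.3 N. I'll continue along the arc.

Emit:
apply_moves(moves="1 0.0112 -0.0065 0 0 0 0.5;1 0.0112 -0.0065 0 0 0 0.5;1 0.0112 -0.0065 0 0 0 0.5;1 0.0112 -0.0065 0 0 0 0.5;1 0.0112 -0.0065 0 0 0 0.5;1 0.0112 -0.0065 0 0 0 0.5;1 0.0112 -0.0065 0 0 0 0.5;1 0.0112 -0.0065 0 0 0 0.5;1 0.0112 -0.0065 0 0 0 0.5;1 0.0112 -0.0065 0 0 0 0.5;1 0.0112 -0.0065 0 0 0 0.5;1 0.0112 -0.0065 0 0 0 0.5")

```text
t: 10.73
eef_pos: [0.4698, 0.1846, 0.053]
tool_rot: [-0.0, 0.98, 0.2, 0.0]
contact_force: [-0.7, -1.2, 1.9]
gripper_width: 0.002
```

```bash
python3 look.py l6
```

```text
t 10.73 pos [0.4698 0.1846 0.053 ] xang 23.12 tilt [0.0004 0.0011] F [-0.73 -1.2   1.92] w 0.002 q1,7 [-0.8   0.16]
wrist [370.4 346.7] 0.73 [0.4898 0.1885 0.092 ] ang 116.1 r 0.0356
top [242.5 276.2] 0.93 [0.4843 0.1866 0.092 ] ang 125.2 r 0.0368
top [147.2 314.9] 0.56 [0.393  0.3937 0.092 ] ang 115.4 r 0.2625
```

View pics/l6.png

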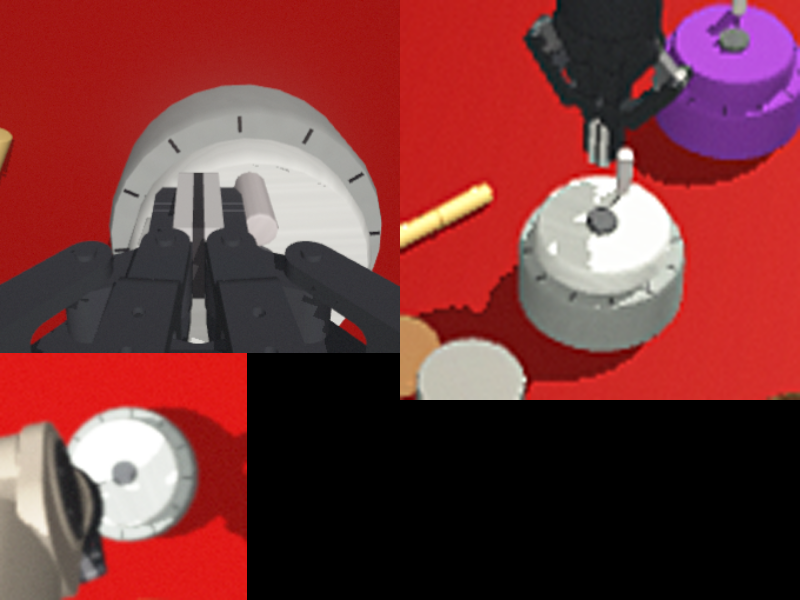

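Emit:
apply_moves(moves="1 0.0112 -0.0065 0 0 0 0.5;1 0.0112 -0.0065 0 0 0 0.5;1 0.0112 -0.0065 0 0 0 0.5;1 0.0112 -0.0065 0 0 0 0.5;1 0.0112 -0.0065 0 0 0 0.5;1 0.0112 -0.0065 0 0 0 0.5;1 0.0112 -0.0065 0 0 0 0.5;1 0.0112 -0.0065 0 0 0 0.5;1 0.0112 -0.0065 0 0 0 0.5;1 0.0112 -0.0065 0 0 0 0.5;1 0.0112 -0.0065 0 0 0 0.5;1 0.0112 -0.0065 0 0 0 0.5")

```text
t: 11.98
eef_pos: [0.4837, 0.1964, 0.053]
tool_rot: [-0.0, 1.0, -0.008, 0.0]
contact_force: [-0.6, 0.6, -0.2]
gripper_width: 0.001
```

Emit:
apply_moves(moves="1 0.0112 -0.0065 0 0 0 0.5;1 0.0112 -0.0065 0 0 0 0.5;1 0.0112 -0.0065 0 0 0 0.5;1 0.0112 -0.0065 0 0 0 0.5;1 0.0112 -0.0065 0 0 0 0.5;1 0.0112 -0.0065 0 0 0 0.5;1 0.0112 -0.0065 0 0 0 0.5;1 0.0112 -0.0065 0 0 0 0.5;1 0.0112 -0.0065 0 0 0 0.5;1 0 0 0 0 0 0")

```text
t: 12.82
eef_pos: [0.4955, 0.2015, 0.0527]
tool_rot: [0.0, 0.987, -0.164, -0.001]
contact_force: [-3.0, 0.9, 1.7]
gripper_width: 0.001
```

```bash
python3 look.py l7
```

```text
t 12.82 pos [0.4955 0.2015 0.0527] xang -18.85 tilt [-0.0017  0.0002] F [-3.03  0.87  1.72] w 0.001 q1,7 [-0.94 -0.43]
wrist [371.8 348.6] 0.58 [0.5137 0.1909 0.092 ] ang 76.6 r 0.0353
top [242.4 265.1] 0.9 [0.5084 0.1878 0.092 ] ang 84.7 r 0.0314
top [150.6 311.8] 0.64 [0.4001 0.3864 0.092 ] ang 114.6 r 0.253
```

View pics/l7.png

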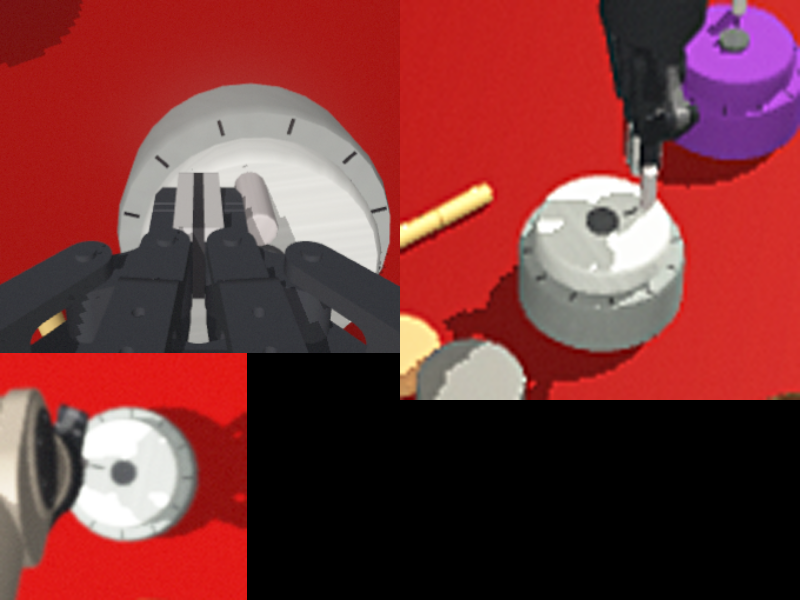

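Emit:
apply_moves(moves="1 0.0112 -0.0065 0 0 0 0.5;1 0.0112 -0.0065 0 0 0 0.5;1 0.0112 -0.0065 0 0 0 0.5;1 0.0112 -0.0065 0 0 0 0.5;1 0.0112 -0.0065 0 0 0 0.5;1 0.0112 -0.0065 0 0 0 0.5;1 0.0112 -0.0065 0 0 0 0.5;1 0.0112 -0.0065 0 0 0 0.5;1 0.0112 -0.0065 0 0 0 0.5;1 0.0112 -0.0065 0 0 0 0.5;1 0.0112 -0.0065 0 0 0 0.5;1 0 0 0 0 0 0")

```text
t: 14.07
eef_pos: [0.5145, 0.2013, 0.0531]
tool_rot: [-0.0, 0.937, -0.349, 0.001]
contact_force: [-0.1, -0.2, 0.2]
gripper_width: 0.001
```

```bash
python3 look.py l8
```

```text
t 14.07 pos [0.5145 0.2013 0.0531] xang -40.9 tilt [ 0.002  -0.0001] F [-0.05 -0.2   0.16] w 0.001 q1,7 [-0.99 -0.72]
wrist [372.4 346.8] 0.97 [0.5278 0.1852 0.092 ] ang 52.1 r 0.0364
top [243.7 259.8] 0.61 [0.52   0.1854 0.092 ] ang 63.3 r 0.0324
top [147.4 316. ] 0.57 [0.3906 0.3931 0.092 ] ang 115.9 r 0.263
```

View pics/l8.png

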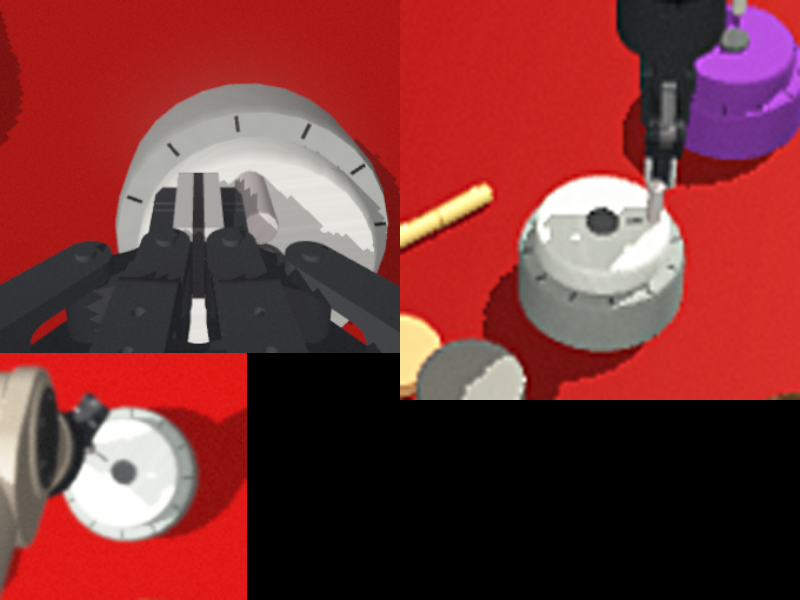

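Emit:
apply_moves(moves="1 0.0112 -0.0065 0 0 0 0.5;1 0.0112 -0.0065 0 0 0 0.5;1 0.0112 -0.0065 0 0 0 0.5;1 0.0112 -0.0065 0 0 0 0.5;1 0.0112 -0.0065 0 0 0 0.5;1 0 0 0 0 0 0")

```text
t: 14.82
eef_pos: [0.5203, 0.2001, 0.0528]
tool_rot: [-0.0, 0.903, -0.429, -0.001]
contact_force: [-2.4, 2.7, 2.0]
gripper_width: -0.002
```

```bash
python3 look.py l9
```

```text
t 14.82 pos [0.5203 0.2001 0.0528] xang -50.86 tilt [-0.001   0.0007] F [-2.35  2.73  1.98] w -0.002 q1,7 [-1.01 -0.85]
wrist [370.5 344.5] 0.94 [0.5313 0.1834 0.092 ] ang 46.2 r 0.0373
top [244.2 258.5] 0.56 [0.5229 0.1845 0.092 ] ang 58.1 r 0.0329
```

View pics/l9.png

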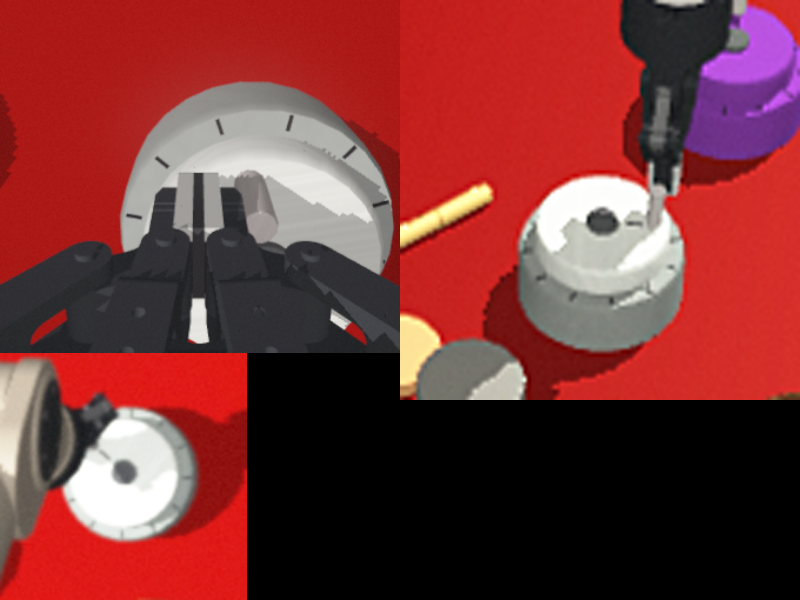

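Emit:
apply_moves(moves="1 0.0112 -0.0065 0 0 0 0.5;1 0.0112 -0.0065 0 0 0 0.5;1 0 0 0 0 0 0;1 0 0 0 0 0 0")

```text
t: 15.4
eef_pos: [0.5244, 0.1981, 0.053]
tool_rot: [-0.0, 0.888, -0.46, 0.001]
contact_force: [-0.4, 1.9, -0.4]
gripper_width: 0.002
```

```bash
python3 look.py l10
```

```text
t 15.4 pos [0.5244 0.1981 0.053 ] xang -54.79 tilt [ 0.0013 -0.0003] F [-0.42  1.89 -0.45] w 0.002 q1,7 [-1.02 -0.9 ]
wrist [371.1 343.6] 0.74 [0.5344 0.1807 0.092 ] ang 39.9 r 0.0376
top [244.4 256.6] 0.67 [0.5271 0.1842 0.092 ] ang 52.1 r 0.0351
```

View pics/l10.png

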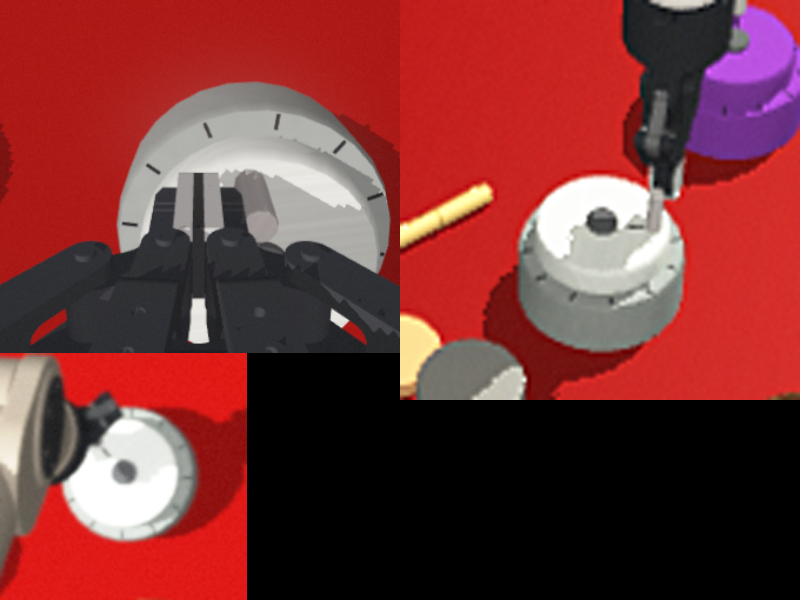

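Emit:
apply_moves(moves="1 0.0112 -0.0065 0 0 0 0.5;1 0 0 0 0 0 0;1 0 0 0 0 0 0")

```text
t: 15.9
eef_pos: [0.5252, 0.1971, 0.0529]
tool_rot: [0.0, 0.88, -0.476, 0.0]
contact_force: [-0.1, 0.4, 1.1]
gripper_width: 0.004
```

```bash
python3 look.py l11
```

```text
t 15.9 pos [0.5252 0.1971 0.0529] xang -56.82 tilt [ 0.0001 -0.0006] F [-0.09  0.37  1.14] w 0.004 q1,7 [-1.02 -0.92]
wrist [390.4 343.2] 0.95 [0.5387 0.1737 0.092 ] ang 27.4 r 0.0374
top [248.5 254.3] 0.8 [0.5324 0.1754 0.092 ] ang 35.1 r 0.0328
```

View pics/l11.png

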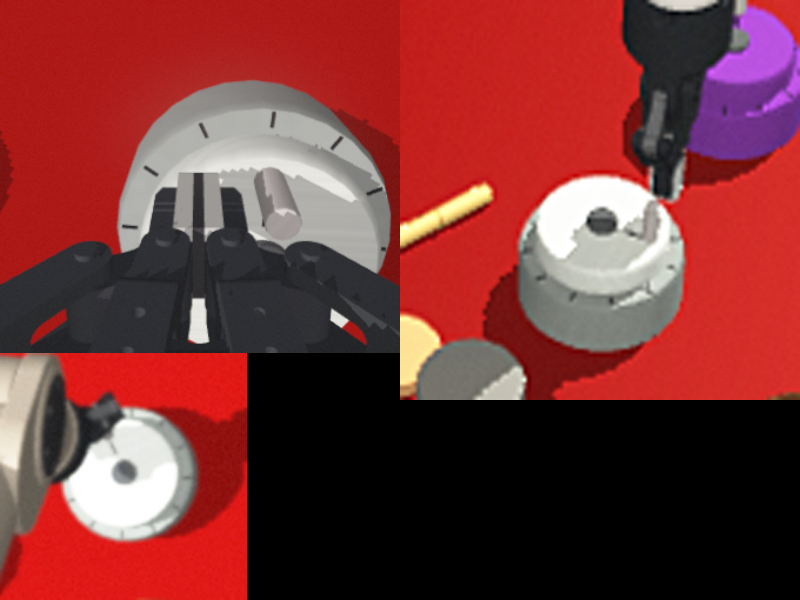

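Snapped to the fourth click: the peg is ahead of the finger at 27°, about 121.6° turned. I'll lift clear and go to the button.

Emit:
apply_moves(moves="1 0 0 -0.1 0 0 0;1 0 0 -0.3 0 0 0;1 0 0 -0.3 0 0 0;1 0 0 -0.3 0 0 0;1 0 0 -0.3 0 0 0;1 0 0 0 0 0 0")

```text
t: 16.65
eef_pos: [0.5293, 0.1978, 0.2163]
tool_rot: [-0.005, 0.879, -0.477, 0.003]
contact_force: [1.4, 0.5, 0.2]
gripper_width: 0.003
```

Emit:
apply_moves(moves="1 0.273 0.153 0 0 0 0;1 0.273 0.153 0 0 0 0;1 0.273 0.153 0 0 0 0;1 0.273 0.153 0 0 0 0;1 0.273 0.153 0 0 0 0;1 0.273 0.153 0 0 0 0;1 0.273 0.153 0 0 0 0;1 0.273 0.153 0 0 0 0;1 0.273 0.153 0 0 0 0;1 0.273 0.153 0 0 0 0;1 0.273 0.153 0 0 0 0;1 0.273 0.153 0 0 0 0")

```text
t: 17.65
eef_pos: [0.5553, -0.2539, 0.2097]
tool_rot: [-0.0, 0.879, -0.476, 0.0]
contact_force: [0.5, 0.4, -0.4]
gripper_width: -0.001
```

Emit:
apply_moves(moves="1 0 0 0 0 0 0;1 0 0 0 0 0 0")

```text
t: 17.82
eef_pos: [0.5544, -0.2556, 0.2098]
tool_rot: [0.001, 0.878, -0.479, 0.001]
contact_force: [0.2, 0.9, -0.0]
gripper_width: -0.001
```

Run:
```python
from h import *
o=st();p=imaging.read_camera('wrist');v=wview(p,o);t=imaging.read_camera('top');s=imaging.read_camera('scene')
V=[('w',p,v),('t',t,np.array(t['view'])),('s',s,np.array(s['view']))]
R={n:[r['location'] for r in nets.spot_point(pp,'start_top')[:2]] for n,pp,_ in V};print(R)
for n,pp,vv in V:
    for l in R[n]: print(n,np.round(l,1),np.round(plane(pp,l,.06,vv),4))
for n,pp,vv in V[:2]:
    for r in nets.spot_point(pp,'peg_top')[:2]:
        X=plane(pp,r['location'],.092,vv);d=X[:2]-[.5055,.1565];print('peg',n,X,np.degrees(np.arctan2(d[1],d[0])))
out=np.zeros((480,800,3),np.uint8);out[:,:640]=p['image'];out[:160,640:]=cv2.resize(t['image'][220:320,210:310],(160,160));out[160:320,640:]=cv2.resize(s['image'][150:260,310:420],(160,160))
cv2.imwrite('pics/b1.png',out[...,::-1])
```

```text
t 17.82 pos [ 0.5544 -0.2556  0.2098] xang -57.2 tilt [ 0.0004 -0.0016] F [ 0.23  0.88 -0.01] w -0.001 q1,7 [-0.32 -0.27]
{'w': [[519.2, 200.2], [309.8, 150.4]], 't': [[432.9, 229.6]], 's': [[260.0, 304.7], [207.5, 361.9]]}
w [519.2 200.2] [ 0.6549 -0.3861  0.06  ]
w [309.8 150.4] [ 0.5962 -0.2217  0.06  ]
t [432.9 229.6] [ 0.6011 -0.2302  0.06  ]
s [260.  304.7] [ 0.5912 -0.2181  0.06  ]
s [207.5 361.9] [ 0.6484 -0.3754  0.06  ]
peg t [0.39396488 0.39174598 0.092     ] 115.36662396075651
peg t [0.53258151 0.17496147 0.092     ] 34.28226293112009
```

View pics/b1.png

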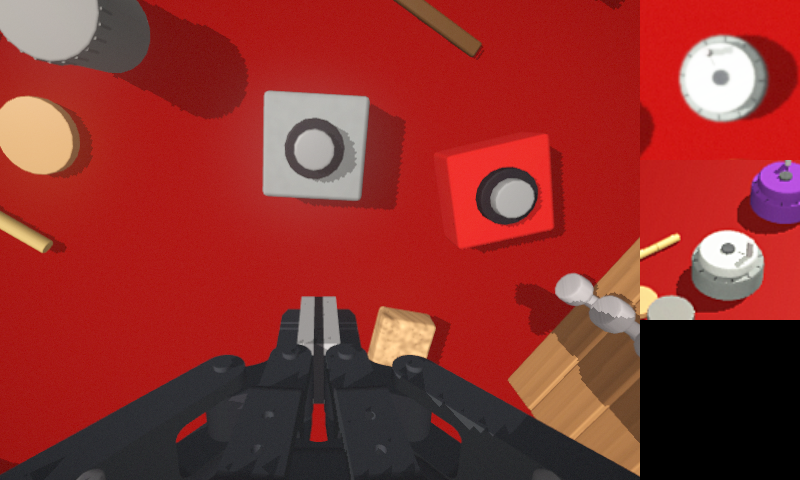

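The button is at (314,150) in the wrist view and the dial still stands at the fourth click. I'll move over the button and descend.

Emit:
apply_moves(moves="1 -0.015 -0.22 0 0 0 0;1 -0.015 -0.22 0 0 0 0;1 0 0 0.25 0 0 0;1 0 0 0.25 0 0 0;1 0 0 0.25 0 0 0;1 0 0 0.25 0 0 0;1 0 0 0.2 0 0 0;1 0 0 0 0 0 0;1 0 0 0 0 0 0")

```text
t: 18.97
eef_pos: [0.5973, -0.2194, 0.0643]
tool_rot: [0.0, 0.88, -0.476, -0.001]
contact_force: [-0.2, -0.9, 1.2]
gripper_width: 0.002
```

Run:
```python
from h import *
o=st();p=imaging.read_camera('wrist');s=imaging.read_camera('scene')
out=np.zeros((480,800,3),np.uint8);out[:400,:400]=cv2.resize(p['image'][180:400,210:430],(400,400));out[:400,400:]=cv2.resize(s['image'][240:360,200:320],(400,400),interpolation=cv2.INTER_CUBIC)
cv2.imwrite('pics/b2.png',out[...,::-1])
```

```text
t 18.97 pos [ 0.5973 -0.2194  0.0643] xang -56.82 tilt [-0.0023  0.0004] F [-0.16 -0.88  1.16] w 0.002 q1,7 [-0.26 -0.22]
```

View pics/b2.png

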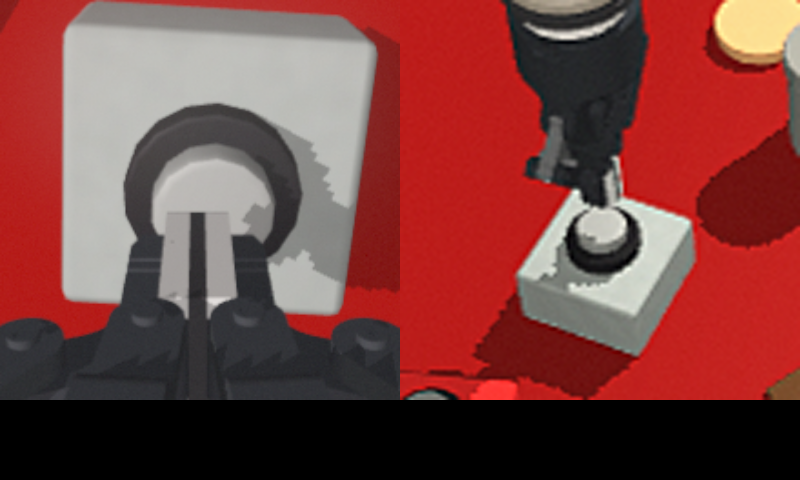

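Emit:
apply_moves(moves="1 0.03 0.015 0 0 0 0;1 0 0 0.05 0 0 0;1 0 0 0.05 0 0 0;1 0 0 0 0 0 0")

```text
t: 19.4
eef_pos: [0.5979, -0.2237, 0.0521]
tool_rot: [-0.0, 0.879, -0.476, -0.001]
contact_force: [0.3, 0.3, 0.4]
gripper_width: 0.002
```

Emit:
apply_moves(moves="1 0 0 0.025 0 0 0;1 0 0 0.025 0 0 0;1 0 0 0 0 0 0")

```text
t: 19.65
eef_pos: [0.5979, -0.2238, 0.0462]
tool_rot: [0.0, 0.879, -0.476, -0.001]
contact_force: [0.6, -1.0, -0.5]
gripper_width: 0.003
```

Emit:
apply_moves(moves="1 0 0 0.015 0 0 0;1 0 0 0.015 0 0 0;1 0 0 0 0 0 0")

```text
t: 19.9
eef_pos: [0.5984, -0.2241, 0.0432]
tool_rot: [0.0, 0.879, -0.476, 0.0]
contact_force: [-0.0, -0.2, 0.9]
gripper_width: -0.002
```

Emit:
apply_moves(moves="1 0 0 0.015 0 0 0;1 0 0 0.015 0 0 0;1 0 0 0 0 0 0")

```text
t: 20.15
eef_pos: [0.5985, -0.2241, 0.0397]
tool_rot: [-0.0, 0.879, -0.476, 0.0]
contact_force: [0.2, 0.6, 3.0]
gripper_width: 0.0
```

Emit:
apply_moves(moves="1 0 0 0.015 0 0 0;1 0 0 0 0 0 0")

```text
t: 20.32
eef_pos: [0.5985, -0.2242, 0.038]
tool_rot: [-0.0, 0.879, -0.476, 0.0]
contact_force: [0.0, 1.0, 5.0]
gripper_width: 0.003
```

Emit:
apply_moves(moves="1 0 0 0.015 0 0 0;1 0 0 0 0 0 0")

```text
t: 20.48
eef_pos: [0.5986, -0.2242, 0.0374]
tool_rot: [-0.001, 0.879, -0.476, 0.0]
contact_force: [-4.1, 2.6, 13.2]
gripper_width: -0.003
```

Run:
```python
from h import *
o=st();p=imaging.read_camera('wrist');s=imaging.read_camera('scene')
out=np.zeros((480,800,3),np.uint8);out[:400,:400]=cv2.resize(p['image'][180:400,210:430],(400,400));out[:400,400:]=cv2.resize(s['image'][240:360,200:320],(400,400),interpolation=cv2.INTER_CUBIC)
cv2.imwrite('pics/b3_.png',out[...,::-1]);st()
```

```text
t 20.48 pos [ 0.5986 -0.2242  0.0374] xang -56.87 tilt [0.0007 0.0009] F [-4.12  2.56 13.18] w -0.003 q1,7 [-0.23 -0.19]
t 20.58 pos [ 0.5985 -0.2242  0.0374] xang -56.87 tilt [0.0008 0.0007] F [-3.97  2.22 14.81] w 0.0 q1,7 [-0.23 -0.19]
```

View pics/b3_.png

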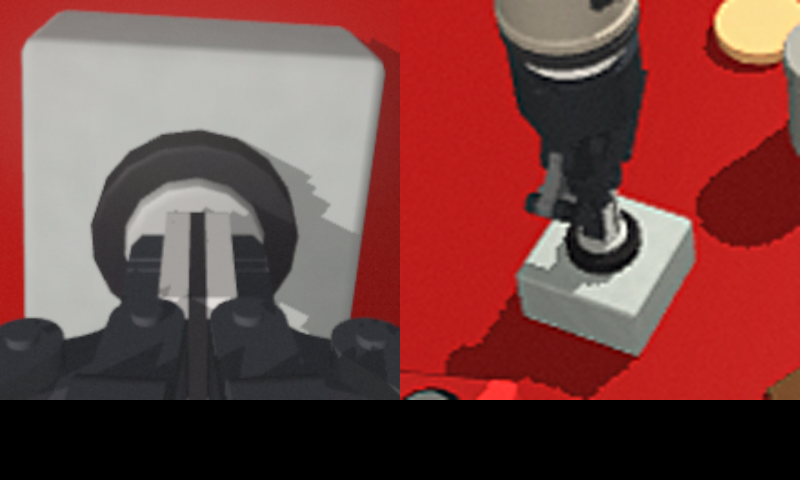

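Emit:
apply_moves(moves="1 0 0 -0.1 0 0 0;1 0 0 -0.25 0 0 0;1 0 0 -0.3 0 0 0;1 0 0 -0.3 0 0 0;1 0 0 -0.3 0 0 0;1 0 0.3 0 0 0 0;1 0 0.2 0 0 0 0;1 0 0 0 0 0 0;1 0 0 0 0 0 0;1 0 0 0 0 0 0")

```text
t: 21.42
eef_pos: [0.5484, -0.2562, 0.186]
tool_rot: [-0.0, 0.879, -0.476, -0.0]
contact_force: [0.2, 0.1, 0.7]
gripper_width: -0.0
```

Run:
```python
from h import *
o=st();p=imaging.read_camera('wrist');s=imaging.read_camera('scene');t=imaging.read_camera('top')
save(t,'tend')
for n,z in [('peg_top',.092)]:
  for nm,pp in [('t',t),('s',s)]:
    for r in nets.spot_point(pp,n)[:3]:
        X=plane(pp,r['location'],z);d=X[:2]-[.5055,.1565];print(nm,np.round(r['location'],1),round(r['score'],2),np.round(X,4),np.degrees(np.arctan2(d[1],d[0])))
for r in nets.spot_point(t,'start_top')[:2]+nets.spot_point(s,'start_top')[:2]: print(r['location'],r['score'])
out=np.zeros((600,800,3),np.uint8);out[:300,:400]=cv2.resize(p['image'],(400,300));out[:400,400:]=cv2.resize(s['image'][140:340,210:410],(400,400),interpolation=cv2.INTER_CUBIC);out[300:,:400]=cv2.resize(t['image'],(400,300))
cv2.imwrite('pics/end.png',out[...,::-1])
```

```text
t 21.42 pos [ 0.5484 -0.2562  0.186 ] xang -56.84 tilt [0.0001 0.0007] F [0.18 0.09 0.66] w -0.0 q1,7 [-0.3  -0.24]
t [146.5 313.9] 0.93 [0.3951 0.3954 0.092 ] 114.7952052269003
t [249.6 252.6] 0.73 [0.5361 0.1731 0.092 ] 28.497082536295267
s [412.5 143.8] 0.97 [0.401  0.3907 0.092 ] 114.04477576329023
s [385.3 206.8] 0.85 [0.5467 0.1677 0.092 ] 15.23157171618726
[430.3, 229.7] 0.59
[202.9, 363.6] 0.56
[258.9, 305.6] 0.53
```

View pics/end.png

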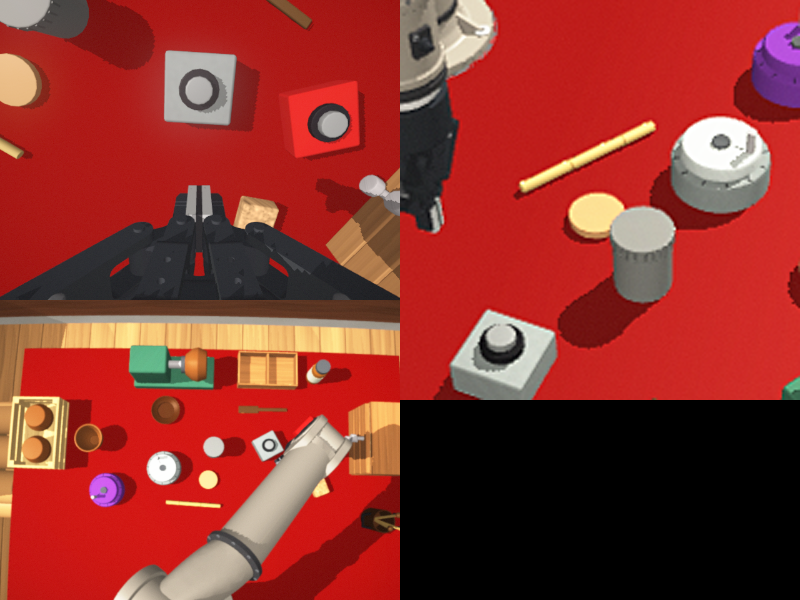

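The dial is at about 120°, the button is up again, and the bystanders are where they were. I'm handing in.

```bash
python3 -c "
from station import bot
print(bot.hand_in())"
```

```text
the job is handed in; nothing more can be done
None
```

The job is done and handed in; no verdict was reported. The dial was pushed four clicks clockwise, then the start button was pressed to the bottom and released.

**Dial:** Before handing in, the peg's angle had gone from about 149° to 27–28° by the wrist and top cameras. That is about 121° turned, against 120° for four clicks. The fourth click was seen to snap ahead of the finger. Every force reading while pushing was below about 4.5 N.

**Button:** The force rose from about 3 N to 5 N, then jumped to 13–15 N over roughly 6 mm of travel. The camera showed the button sunk into its collar while held. It stood up again after I lifted off.

**Surroundings:** The other things looked unmoved in the last pictures; I checked this by eye and did not measure it. The tool was free at the end, with force readings below 1 N. The last reading was at 21.4 s of the 54 s allowed.

**What disagreed:**
- **Finger tips:** The tips sit about 20 mm behind the reported TCP. My first pass went over the top of the peg without touching it, so I backed off and repeated it lower.
- **Scene camera:** In the last check it put the peg at 15°, while the top camera gave 28°. I took this as an error in that oblique view, because the wrist view and the snap agreed with the top camera.

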